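Slide the locked inspection stage under the magnifier

TASK

Bring the ring under the magnifier: with the fingertips, press the red lock button on the stage's carriage right down and keep it down while you push the carriage along its rails, in one go, all the way to the yellow end stop. Then let the button spring up so that the carriage is locked there, and draw the hand clear. Only press and push: leave everything else on the bench where it is, and neither lift nor shove it.

Things in the scene. Friction and masses are not known exactly. Their poses are not given: they have to be found in the camera images.
- stage: Fixed base of a linear stage, at a new place and yaw each time: dark steel plate 90 x 325 x 10 mm with two rails. Origin on the bench surface, below the middle of the button's path; the plate covers x -45 to +45, y -108 to +218 mm. Its y axis runs along the rails: the carriage slides towards +y.
- carriage (a joint): Travel of the carriage along the stage's +y, in m: 0 parked, 0.090 against the end stop. Starts at 0 to 0.0015, locked: with the button up a pin catches in a rack's teeth (10 mm apart) and leaves it up to 4 mm of free play; let up on the way, it locks at the next notch. One notch lies at the end stop (up to 2 mm of play there). Rail friction about 2 N.
- lock_button (a joint): How far the lock button is pressed down, in m: 0 up, 0.006 fully down. The lock frees the carriage from about 0.004 on. Spring: 1.5 N to start it, 5 N fully down, where it meets a firm stop; it springs up when let go.
- button_top (a point): Centre of the top of the red lock button, a round cap 34 mm across tapering to a flat top 24 mm across. Moves with the carriage and the press. Up, the top is 54 mm above the bench and 10 mm above the carriage deck; fully down, 48 and 4 mm. Axes as the stage's.
- carriage_deck (a point): Point on the carriage's deck at the button's axis, 44 mm above the bench; moves with the carriage, +y is the way to slide. The carriage is an aluminium block 80 wide x 177 long x 20 mm, from 35 mm behind this point to 142 mm ahead of it; 115 mm ahead it carries a clamped ring, top about 80 mm above the bench.
- fence (a point): Top middle of the black upright fence on the carriage, behind the button (away from the end stop): 50 mm wide across the rails, 6 mm thick, top 58 mm above the bench. Its face towards the button is 24 mm from the button's centre; a fingertip may push against it. Moves with the carriage.
- slide_end (a point): Fixed point on the stage where point carriage_deck arrives when the carriage stands against the end stop (44 mm above the bench).
- end_stop (a point): Middle of the top of the yellow end stop, a fixed block 78 wide x 12 x 36 mm, top 46 mm above the bench, across the far (+y) end of the rails.
- magnifier (a point): Centre of the fixed magnifier above the place where the ring must come: black ring 58 mm across, 147 to 157 mm above the bench, 115 mm beyond the button's final place, on a post 12 mm thick and 158 mm high at the stage's x +39, y +208 mm.
- ring_gauge: Bystander, loose: steel ring 42 mm across, 22 mm high. Origin at the centre of its underside.
- jar: Bystander, loose: amber jar with white cap, 50 mm across, 62 mm high. Origin at the centre of its underside.
- bench_block: Bystander, loose: round steel bench block, 76 mm across, 40 mm high. Origin at the centre of its underside.
- graver: Bystander, loose: hand tool with a dark wooden handle, 120 mm long, lying along its x axis. Origin on the bench below its middle.
- tweezers: Bystander, loose: steel tweezers 120 mm long, 8 mm high, lying along its x axis. Origin on the bench below its middle.
- loupe: Bystander, loose: black folding loupe, 55 mm long, 26 mm high. Origin at the underside of its round lens barrel.

How it is judged:
By the outcome, as a careful person would: the job done as asked, in the order asked, and still so for the second after the job is handed in, with the robot touching nothing.
It also fails if it takes over 35 s, if anything falls off the work surface, if the arm or the gripper's body presses on something with over 40 N, if the wrist force passes 120 N, or if a joint passes its speed limit or range.

ROBOT

A 6-joint arm with a two-finger parallel gripper is mounted at the origin on the work surface. World frame = base frame: x ahead of the robot, y to its left, z up, the work surface at z = 0. Lengths are in m, angles in rad, forces in N, time in s.
With the tool pointing down it reaches from about 0.425 to 0.95 m from the base axis. Payload 3.5 kg.
Tool frame: the origin (TCP) lies midway between the tips of the shut fingers; the grasp point (between the pads) lies 19 mm behind it; z points along the fingers, y is the line along which they close (so a half turn about z gives the same grasp; the last joint's range is limited). The gripper opens to 85 mm and grips with 20 to 120 N. Pads are 22 mm wide; open, the fingers measure 114 mm over their backs; the gripper's body (76 mm by 85 mm) begins 54 mm behind the grasp point. The pads swing forward as they close: fully open they stand 13 mm farther back than shut.
Start: joints at [1.084, 0.286, 1.577, -0, 1.279, -0.15], TCP at [0.223, 0.637, 0.194] pointing down, gripper open.
Joint ranges: [-2.77, 2.77], [-0.9, 2.22], [0.21, 2.48], [-1.53, 4.67], [0.24, 2.81], [-2.84, 2.84]. Speed limits (rad/s): [2.79, 2.79, 3.14, 3.14, 3.14, 3.14].

INTERFACE

Orientations are given as a unit quaternion [x, y, z, w].
In Python, from plant import ctrl, cams, order gives the robot as it stands.
- The arm moves only by the tool move_arm, never from a script. Its argument "plan" is one flat list of numbers, 7 for each row, row after row: the shift along the world's x, y, z in mm, then the turn, a rotation vector about the world's x, y, z in degrees, then the finger opening in mm, from 0 to 85.4. A call has 1 to 12 rows; each row shifts and turns the commanded pose from where the row before left it; what a row does not reach is not made up. A row lasts 1/10 s, in which the tool goes at most 50 mm and 8.59 degrees, less where a joint would pass 70% of its speed; a pose out of reach is approached as far as the arm can. A call is refused whole if a number of a shift passes 50 or a number of a turn 8.59, either way. A call with a gripper value outside its range is refused whole. The fingers move at their own pace and stop on an object; "newtons" is the grip in N (left out, the last holds). Time passes only in rows, so rows that do not move let the fingers close. It gives the time, the measured TCP pose, the force, the opening and the grip force at its end, in the units of the state.
- ctrl.get_state(): the state, without advancing time (a new reading comes with each control period).
- cams.read_camera(name): name is "scene" or "top" or "wrist"; returns a dict with "color" (400x640x3 uint8, red, green, blue), "fov_y" (degrees; the focal length in pixels is half the picture's height over the tangent of half this angle, whatever the lens; pixels are square), "cx", "cy" (the principal point, pixels), "origin" and "orientation" of the camera in the world; the wrist camera has in their place "T_tool_cam" (4x4, takes a point from camera to tool coordinates, whose origin is the TCP and whose axes are the flange's). Camera axes: x right, y up, looking along -z (the intrinsics and any distortion apply to the point x, -y, -z); pixel columns grow to the right and rows downward; lengths in m; the calibration is good to about 2 mm. A picture is of the moment at which its call begins: read the wrist's pose just before it. There is no depth.
- order.sign_off(): hands the job in; it is judged then, once.
The state is a dict: "time": time; "qpos": joint angles; "dq": joint speeds; "joint_efforts": joint torques, N m; "eef_pos": TCP position; "tcp_rot": TCP orientation; "contact_force": force on the tool from outside, world axes, zero at the start; "wrist_torque": the same for the moment, N m; "opening": opening from 0.0 (shut) to 1.0 (fully open); "finger_force": force on a finger pad.
Only numpy, scipy, OpenCV 4.12 (cv2) and the standard library are available. Lean on these libraries where they do the work, as an engineer would, in place of code of your own. Each camera call takes 0.05 s, during which the arm holds its last target. There are 200 camera calls.

## Working session

There is one attempt and no reset: what is moved stays moved. The work goes in short steps, Python scripts to look and compute and a tool call to move; the robot and the scene stay as the last step left them, time stands still between calls to the robot, and variables do not carry over. Pictures are saved under pics/ and viewed, at most 10 in all, crops included, and the job is handed in when it is done.

Besides the shell and the picture viewer there is one more tool, called after "Call:" as name(argument=value, ...), one argument or row to a line, values as JSON. move_arm: Moves the arm, as the interface text tells. Its arguments: {"type":"object","properties":{"plan":{"type":"array","items":{"type":"number"}},"newtons":{"type":"number"}},"required":["plan"]}

```bash
mkdir -p pics; ls; python3 - <<'E'
from plant import ctrl,cams
import cv2
for n in("scene","top"):
    r=cams.read_camera(n);cv2.imwrite(f"pics/{n}0.png",r["color"][:,:,::-1])
    print({k:v for k,v in r.items() if k!="color"})
print(ctrl.get_state())
E
```

```text
pics
{'fov_y': 53.75124378269082, 'cx': 315.68934557232853, 'cy': 203.41629447955833, 'origin': array([ 1.06438719, -0.4906871 ,  0.57815369]), 'orientation': array([0.44131098, 0.17338615, 0.34474629, 0.81014311])}
{'fov_y': 52.92256697059179, 'cx': 320.6670646283572, 'cy': 200.0752680143425, 'origin': array([0.50050255, 0.00386986, 0.82372997]), 'orientation': array([ 0.03328864, -0.03195988, -0.69716256,  0.71542631])}
{'time': 0.1, 'qpos': array([ 1.08401605e+00,  2.87098646e-01,  1.57804059e+00, -2.72812693e-05,
        1.27864001e+00, -1.49991756e-01]), 'dq': array([-0.00078439, -0.00222365, -0.00339212, -0.00048596,  0.00044567,
       -0.001181  ]), 'joint_efforts': array([ 1.32194466e-03, -4.07302022e+01, -2.93698543e+01, -1.57709069e-04,
        3.42416351e-03, -4.19417844e-06]), 'eef_pos': array([0.22270719, 0.63647269, 0.19306582]), 'tcp_rot': array([ 1.67595550e-01,  9.85855231e-01, -1.04243737e-03, -3.29837124e-04]), 'contact_force': array([-0.78988049,  0.49865264, -0.38977282]), 'wrist_torque': array([-0.01685943,  0.04251186, -0.01536514]), 'finger_force': 0.0, 'opening': 0.9991691112850967}
```

View pics/top0.png

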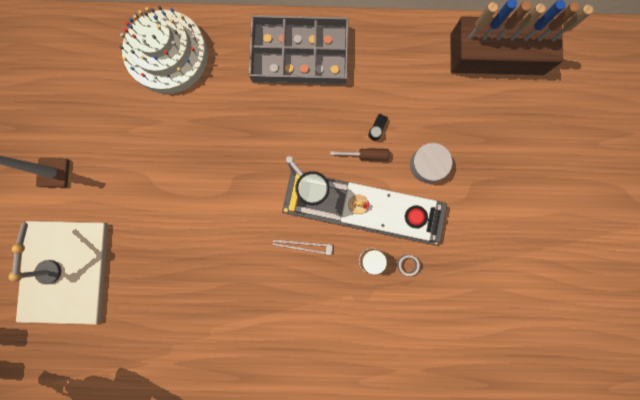

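View pics/scene0.png

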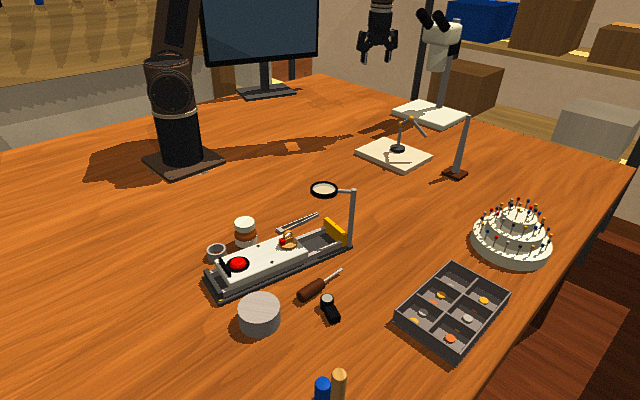

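The top view shows the red button at about (416,216), the black fence at (434,219), the yellow stop at (292,194) and the magnifier at (313,188). The rails run left and slightly up, and the loose items stand clear on both sides. In the scene view the button is at (237,264) and the yellow stop at (335,232).

```bash
cat > h.py <<'E'
import numpy as np,cv2
from scipy.spatial.transform import Rotation as R
from plant import ctrl,cams
def ray(r,u,v):
    f=200/np.tan(np.radians(r["fov_y"]/2))
    return R.from_quat(r["orientation"]).apply([(u-r["cx"])/f,-(v-r["cy"])/f,-1])
def plane(r,u,v,z):
    d=ray(r,u,v);o=r["origin"];return o+d*(z-o[2])/d[2]
def tri(r1,p1,r2,p2):
    A=np.zeros((3,3));b=np.zeros(3)
    for r,p in((r1,p1),(r2,p2)):
        d=ray(r,*p);d/=np.linalg.norm(d);M=np.eye(3)-np.outer(d,d);A+=M;b+=M@r["origin"]
    return np.linalg.solve(A,b)
def blob(r,lo,hi,box):
    h=cv2.cvtColor(r["color"],cv2.COLOR_RGB2HSV);m=cv2.inRange(h,lo,hi)
    k=np.zeros_like(m);x0,y0,x1,y1=box;k[y0:y1,x0:x1]=255;m&=k
    n,l,s,c=cv2.connectedComponentsWithStats(m);i=1+np.argmax(s[1:,4]);return c[i],s[i],(l==i)
E
python3 - <<'E'
from h import *
t=cams.read_camera("top");s=cams.read_camera("scene")
red=((0,190,90),(6,255,255))
bt,st,_=blob(t,*red,(390,195,445,240));bs,ss,_=blob(s,*red,(210,245,265,285))
print("button",bt,st,bs,ss,plane(t,*bt,.051),plane(s,*bs,.051),tri(t,bt,s,bs))
yel=((20,150,90),(32,255,255))
yt,sy,m=blob(t,*yel,(270,160,310,225));print("stop",yt,sy,plane(t,*yt,.046),cv2.minAreaRect(np.argwhere(m)[:,::-1].astype(np.float32)))
# deck (bright, low saturation) outline
d,sd,m=blob(t,(0,0,190),(180,60,255),(335,180,450,245))
rc=cv2.minAreaRect(np.argwhere(m)[:,::-1].astype(np.float32));print("deck",sd,rc)
bx=np.array([plane(t,*p,.044) for p in cv2.boxPoints(rc)]);print(bx)
bl,sb,m=blob(t,(0,0,0),(180,255,45),(422,200,446,240));print("fence",bl,sb,plane(t,*bl,.058),cv2.minAreaRect(np.argwhere(m)[:,::-1].astype(np.float32)))
c=t["color"][170:255,265:460];cv2.imwrite("pics/c1.png",cv2.resize(c[:,:,::-1],None,fx=4,fy=4,interpolation=cv2.INTER_NEAREST))
E
```

```text
button [415.  209.8] [413 209   5   2   5] [237.50943396 262.63522013] [230 257  16  12 159] [ 0.55789327 -0.17592494  0.051     ] [ 0.55022506 -0.18179708  0.051     ] [ 0.55501663 -0.17936504  0.05238903]
stop [293.53225806 196.00806452] [289 175  11  36 124] [0.57905455 0.0592516  0.046     ] ((294.6588134765625, 192.5352783203125), (4.9893999099731445, 35.251197814941406), 12.52880859375)
deck [ 335  183  102   57 2572] ((382.3173522949219, 209.4998321533203), (103.14064025878906, 40.394554138183594), 11.944175720214844)
[[ 0.53694621 -0.00827207  0.044     ]
 [ 0.61473706 -0.02275845  0.044     ]
 [ 0.57784819 -0.22022129  0.044     ]
 [ 0.500782   -0.20402932  0.044     ]]
fence [429.9375  219.84375] [428 209   5  22  32] [ 0.53893412 -0.20281637  0.058     ] ((430.0, 219.5), (2.1213204860687256, 21.354625701904297), 8.13010311126709)
```

View pics/c1.png

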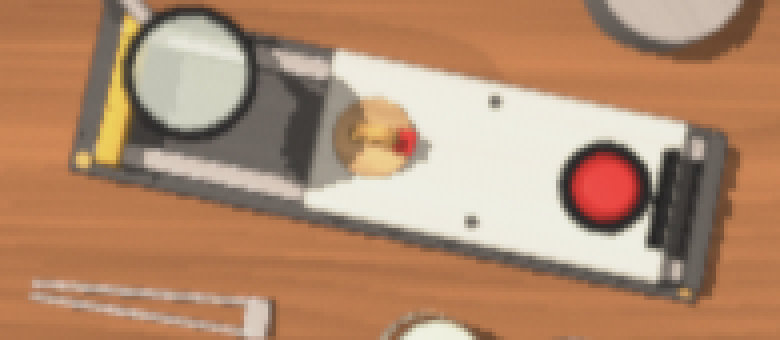

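The crop shows the button centred at about (416,216.5) in the full picture. The fence runs across just right of it at about (432,220), and its dark back face is also visible.

```bash
python3 - <<'E'
from h import *
t=cams.read_camera("top");s=cams.read_camera("scene")
red=((0,120,90),(8,255,255));red2=((174,120,90),(180,255,255))
def redc(r,box):
    h=cv2.cvtColor(r["color"],cv2.COLOR_RGB2HSV);m=cv2.inRange(h,*red2)|cv2.inRange(h,(0,200,120),(3,255,255))
    x0,y0,x1,y1=box;p=np.argwhere(m[y0:y1,x0:x1])[:,::-1]+[x0,y0];return p.mean(0),len(p),p.min(0),p.max(0)
a=redc(t,(398,200,430,232));b=redc(s,(220,245,255,280));print(a,b)
B=plane(t,*a[0],.052);print(B,plane(s,*b[0],.052),tri(t,a[0],s,b[0]))
q=R.from_quat(ctrl.get_state()["tcp_rot"]);print(q.as_matrix())
# yaw from stage base outer edges at fixed pixels: long lower edge of deck
for p,z in(((341.5,220.5),.044),((430,238.5),.044)):print(plane(t,*p,z))
for p in((348.5,182.5),(437,200.5)):print(plane(t,*p,.044))
E
```

```text
(array([415., 225.]), 1, array([415, 225]), array([415, 225])) (array([237.50993377, 262.69536424]), 151, array([230, 257]), array([245, 268]))
[ 0.52860739 -0.17581647  0.052     ] [ 0.55134482 -0.18248391  0.052     ] [ 0.53197415 -0.17598737  0.03570824]
[[-9.43830562e-01  3.30429626e-01 -3.63420068e-04]
 [ 3.30429810e-01  9.43830288e-01 -7.27015804e-04]
 [ 1.02779308e-04 -8.06264559e-04 -9.99999670e-01]]
[ 0.53392945 -0.03515135  0.044     ]
[ 0.50360693 -0.20674572  0.044     ]
[ 0.60858834 -0.04727401  0.044     ]
[ 0.57767988 -0.22031627  0.044     ]
```

```bash
cat >> h.py <<'E'
def redc(r,box):
    c=r["color"].astype(int);m=(c[:,:,0]-c[:,:,1]>110)&(c[:,:,0]-c[:,:,2]>95)&(abs(c[:,:,1]-c[:,:,2])<40)
    x0,y0,x1,y1=box;p=np.argwhere(m[y0:y1,x0:x1])[:,::-1]+[x0,y0];return p.mean(0),len(p),p.min(0),p.max(0)
E
python3 - <<'E'
from h import *
t=cams.read_camera("top");s=cams.read_camera("scene")
print(t["color"][216,416])
a=redc(t,(398,200,430,232));b=redc(s,(220,245,255,280));print(a,b)
print(plane(t,*a[0],.052),plane(s,*b[0],.050),tri(t,a[0],s,b[0]))
E
```

```text
[234  72  68]
(array([415.73846154, 216.35384615]), 195, array([408, 209]), array([423, 224])) (array([237.53594771, 262.68627451]), 153, array([230, 257]), array([245, 268]))
[ 0.54523539 -0.17716403  0.052     ] [ 0.54940762 -0.18125985  0.05      ] [ 0.54549573 -0.17872984  0.04586612]
```

Call:
move_arm(
  plan=[16,-41,5,0,0,4.5,33,16,-42,5,0,0,4.5,33,16,-42,5,0,0,0,33,16,-42,5,0,0,0,33,16,-42,5,0,0,0,33,16,-42,5,0,0,0,33,16,-42,0,0,0,0,33,16,-42,0,0,0,0,33,16,-42,0,0,0,0,33,16,-42,0,0,0,0,33,16,-42,0,0,0,0,33,16,-42,0,0,0,0,33],
)

```text
time: 1.6
eef_pos: [0.4154, 0.1324, 0.2248]
tcp_rot: [0.09, 0.996, 0.0, 0.001]
contact_force: [0.9, 1.2, -0.9]
opening: 0.389
finger_force: 0.0
```

Call:
move_arm(
  plan=[16,-42,0,0,0,0,33,16,-42,0,0,0,0,33,16,-42,0,0,0,0,33,16,-42,0,0,0,0,33,16,-41,-10,0,0,0,33,16,-41,-20,0,0,0,33,16,-41,-30,0,0,0,33,15,-38,-35,0,0,0,33,0,0,0,0,0,0,33,0,0,0,0,0,0,33],
)

```text
time: 2.6
eef_pos: [0.5393, -0.19, 0.1321]
tcp_rot: [0.091, 0.996, 0.001, -0.002]
contact_force: [0.1, 1.1, 0.3]
opening: 0.391
finger_force: 0.0
```

```bash
python3 - <<'E'
from h import *
st=ctrl.get_state();w=cams.read_camera("wrist");np.set_printoptions(suppress=True,precision=4)
print(st["time"],st["eef_pos"],R.from_quat(st["tcp_rot"]).as_matrix(),st["opening"],st["contact_force"],w["T_tool_cam"],w["fov_y"],w["cx"],w["cy"])
cv2.imwrite("pics/w1.png",w["color"][:,:,::-1])
t=cams.read_camera("scene");cv2.imwrite("pics/s1.png",cv2.resize(t["color"][150:320,160:400,::-1],None,fx=3,fy=3))
E
```

```text
2.6 [ 0.5393 -0.19    0.1321] [[-0.9836  0.1804 -0.0029]
 [ 0.1804  0.9836  0.002 ]
 [ 0.0032  0.0014 -1.    ]] 0.39083376855592905 [0.1372 1.1406 0.3165] [[ 0.0002  0.9459  0.3243  0.0842]
 [ 1.     -0.0006  0.0009  0.0005]
 [ 0.001   0.3243 -0.9459 -0.1802]
 [ 0.      0.      0.      1.    ]] 60.03512107660533 318.41297558841813 200.1679668246693
```

View pics/w1.png

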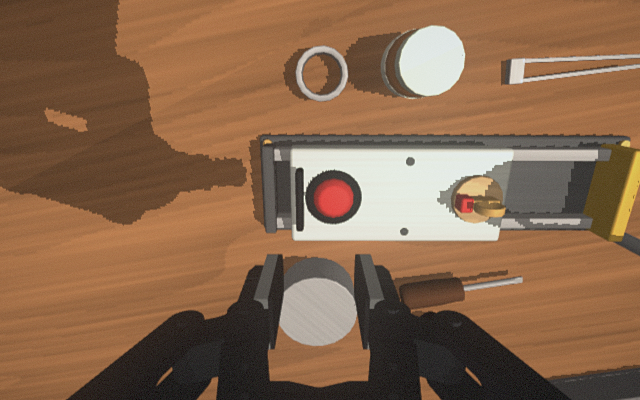

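View pics/s1.png

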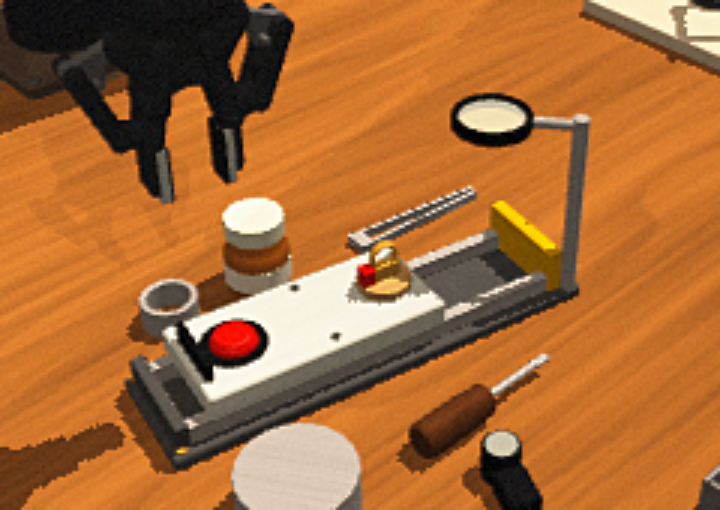

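The wrist picture shows the button at (334,198) and the fence at about (299,198), with the stage axis level in the picture. The scene crop shows the hand hovering clear, with nothing disturbed.

```bash
python3 - <<'E'
from h import *
np.set_printoptions(suppress=True,precision=4)
st=ctrl.get_state();w=cams.read_camera("wrist")
T=np.eye(4);T[:3,:3]=R.from_quat(st["tcp_rot"]).as_matrix();T[:3,3]=st["eef_pos"];M=T@w["T_tool_cam"]
w["origin"]=M[:3,3];w["orientation"]=R.from_matrix(M[:3,:3]).as_quat()
a=redc(w,(300,165,370,235));print(a)
t=cams.read_camera("top")
B=plane(w,*a[0],.052);print("B",B)
P=[plane(w,*p,z) for p,z in(((296,242-2),.044),((499,240),.044),((296,150),.044),((513,150),.044))]
for i,j in((0,1),(2,3)):d=P[j]-P[i];print(np.degrees(np.arctan2(d[0],d[1])))
for p in((303.5,168),(303.5,231)):print("fence front top",plane(w,*p,.058))
u=np.array([np.sin(np.radians(10.3)),np.cos(np.radians(10.3)),0]);v=np.array([u[1],-u[0],0])
F=(plane(w,303.5,168,.058)+plane(w,303.5,231,.058))/2
print("fence rel B along/across",(F-B)@u,(F-B)@v)
d=B-18.5e-3*u-st["eef_pos"];print("shift mm",d*1000,"tcp rel B",(st["eef_pos"]-B)@u,(st["eef_pos"]-B)@v)
# finger pad inner faces at tip, seen at tool plane z approx
for p in((283,255),(270,255),(357,255),(370,255)):
    X=plane(w,*p,st["eef_pos"][2]+.006)-st["eef_pos"];print(X@u,X@v)
E
```

```text
(array([334.5211, 195.6867]), 900, array([318, 179]), array([351, 212]))
B [ 0.5452 -0.1769  0.052 ]
10.212525542975971
10.236193321283046
fence front top [ 0.5172 -0.1964  0.058 ]
fence front top [ 0.5685 -0.2065  0.058 ]
fence rel B along/across -0.024597227191193453 0.0020223529126270484
shift mm [  1.4209  -5.6986 -82.9704] tcp rel B -0.013147319112912241 -0.00241693330297818
-0.019538836781007506 0.008201648991299812
-0.026856369884847336 0.008213380360232845
0.02209804558648427 0.008134897311281463
0.029409688731393005 0.008123175385049997
```

Call:
move_arm(
  plan=[1.5,-5.5,0,0,0,0,33,0,0,-20,0,0,0,33,0,0,-25,0,0,0,33,0,0,-20,0,0,0,33,0,0,-7,0,0,0,33,0,0,0,0,0,0,33,0,0,0,0,0,0,33],
)

```text
time: 3.5
eef_pos: [0.5424, -0.1956, 0.0631]
tcp_rot: [0.09, 0.996, -0.001, 0.001]
contact_force: [0.8, -0.1, -0.0]
opening: 0.384
finger_force: 0.0
```

```bash
python3 - <<'E'
from h import *
print(ctrl.get_state())
w=cams.read_camera("wrist");cv2.imwrite("pics/w2.png",w["color"][:,:,::-1])
E
```

```text
{'time': 3.5, 'qpos': array([-5.21980464e-01,  2.14712249e-01,  1.92063489e+00, -2.67739632e-05,
        1.00382304e+00, -1.91338987e+00]), 'dq': array([-0.00181231, -0.00922575, -0.00977761, -0.00099673, -0.00277822,
        0.00065361]), 'joint_efforts': array([ 2.41116411e-02, -3.33291793e+01, -2.48584914e+01, -3.83164734e-04,
        1.61058636e-02, -3.92402399e-04]), 'eef_pos': array([ 0.54242812, -0.19560847,  0.06311676]), 'tcp_rot': array([ 8.95660342e-02,  9.95980150e-01, -5.17707895e-04,  1.09508184e-03]), 'contact_force': array([ 0.83276863, -0.14516689, -0.03145875]), 'wrist_torque': array([-0.00018858,  0.02448001, -0.01165487]), 'finger_force': 0.0, 'opening': 0.3841376087082853}
```

View pics/w2.png

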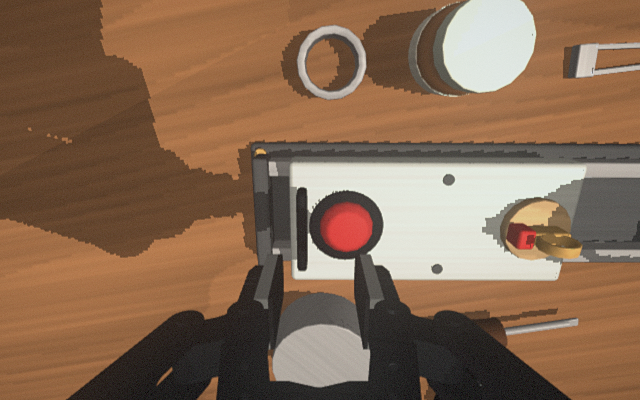

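In this picture the pad tips sit lower than I expected (row 255, columns about 275 and 365), while the button is at (346,226). I'll check where the tips really are, using the scene view.

```bash
python3 - <<'E'
from h import *
np.set_printoptions(suppress=True,precision=1)
st=ctrl.get_state();s=cams.read_camera("scene");w=cams.read_camera("wrist")
f=200/np.tan(np.radians(s["fov_y"]/2))
def proj(X,Rm,o,c,f):
    p=Rm.T@(X-o);return np.array([c["cx"]+f*p[0]/-p[2],c["cy"]-f*p[1]/-p[2]])
Rt=R.from_quat(st["tcp_rot"]).as_matrix();Rs=R.from_quat(s["orientation"]).as_matrix()
M=w["T_tool_cam"];fw=200/np.tan(np.radians(w["fov_y"]/2))
for y in(-.0175,.0175):
  for x in(-.011,0,.011):
    for h in(0,.01,):
      L=np.array([x,y,-h]);print(x,y,h,"scene",(proj(st["eef_pos"]+Rt@L,Rs,s["origin"],s,f)-[190,200])*10,"wrist",proj(L,M[:3,:3],M[:3,3],w,fw))
cv2.imwrite("pics/s2.png",cv2.resize(s["color"][200:280,190:270,::-1],None,fx=7.5,fy=7.5,interpolation=cv2.INTER_CUBIC)[:600])
E
```

```text
-0.011 -0.0175 0 scene [324.7 658. ] wrist [287.7 254.4]
-0.011 -0.0175 0.01 scene [319.  618.2] wrist [286.1 263. ]
0 -0.0175 0 scene [301.6 625.2] wrist [287.1 237.2]
0 -0.0175 0.01 scene [295.8 585.6] wrist [285.5 245. ]
0.011 -0.0175 0 scene [278.9 593.1] wrist [286.6 219.3]
0.011 -0.0175 0.01 scene [273.  553.6] wrist [284.9 226.4]
-0.011 0.0175 0 scene [494.3 591.3] wrist [347.9 254.5]
-0.011 0.0175 0.01 scene [489.9 551.9] wrist [349.3 263. ]
0 0.0175 0 scene [470.  559.9] wrist [348.4 237.2]
0 0.0175 0.01 scene [465.6 520.6] wrist [349.9 245.1]
0.011 0.0175 0 scene [446.2 529. ] wrist [348.9 219.4]
0.011 0.0175 0.01 scene [441.6 489.9] wrist [350.5 226.4]
```

View pics/s2.png

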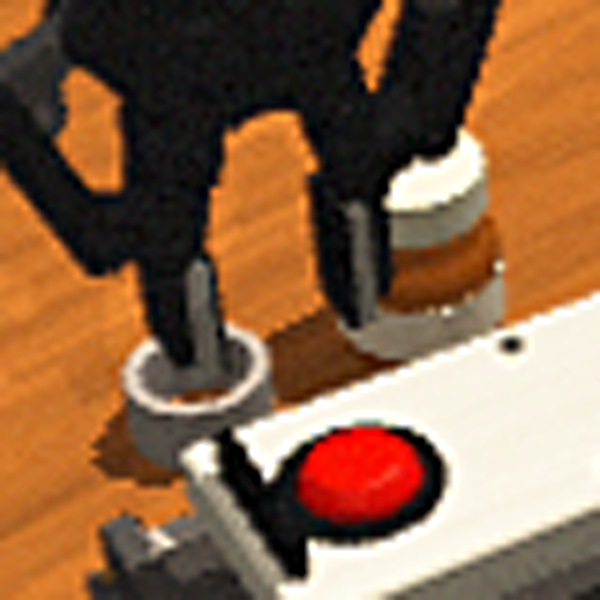

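```bash
cat >> h.py <<'E'
def wrist():
    st=ctrl.get_state();w=cams.read_camera("wrist")
    T=np.eye(4);T[:3,:3]=R.from_quat(st["tcp_rot"]).as_matrix();T[:3,3]=st["eef_pos"];M=T@w["T_tool_cam"]
    w["origin"]=M[:3,3];w["orientation"]=R.from_matrix(M[:3,:3]).as_quat();return w,st,T
E
python3 - <<'E'
from h import *
np.set_printoptions(suppress=True,precision=4)
w,st,T=wrist();s=cams.read_camera("scene");t=cams.read_camera("top")
for ws,ss in(((276,256),(217.3,248.7)),((362,256),(238.7,241.5))):
    X=tri(w,ws,s,ss);print(X,"tool",np.linalg.inv(T)@np.r_[X,1])
cv2.imwrite("pics/t2.png",cv2.resize(t["color"][150:260,350:480,::-1],None,fx=5,fy=5,interpolation=cv2.INTER_CUBIC))
E
```

```text
[ 0.5347 -0.2135  0.0948] tool [ 0.0044 -0.0189 -0.0315  1.    ]
[ 0.5432 -0.1719  0.0934] tool [ 0.0035  0.0235 -0.0302  1.    ]
```

View pics/t2.png

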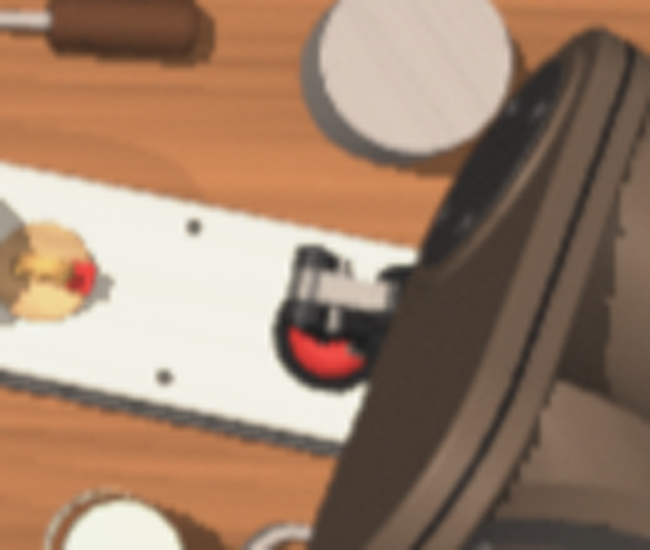

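The tips appear laterally in place but higher than the TCP reading. I'll descend gently, watching the force.

Call:
move_arm(
  plan=[0,0,-3,0,0,0,33,0,0,-3,0,0,0,33,0,0,0,0,0,0,33,0,0,0,0,0,0,33],
)

```text
time: 4.2
eef_pos: [0.5413, -0.1951, 0.0553]
tcp_rot: [0.09, 0.996, 0.0, -0.0]
contact_force: [0.3, 0.5, -0.1]
opening: 0.385
finger_force: 0.0
```

Call:
move_arm(
  plan=[0,0,-3,0,0,0,33,0,0,-2,0,0,0,33,0,0,0,0,0,0,33,0,0,0,0,0,0,33],
)

```text
time: 4.6
eef_pos: [0.5414, -0.1952, 0.0505]
tcp_rot: [0.09, 0.996, 0.0, -0.0]
contact_force: [0.2, -0.0, 0.7]
opening: 0.385
finger_force: 0.0
```

Call:
move_arm(
  plan=[0,0,-3,0,0,0,33,0,0,-2,0,0,0,33,0,0,0,0,0,0,33],
)

```text
time: 4.9
eef_pos: [0.5411, -0.1951, 0.0451]
tcp_rot: [0.09, 0.996, 0.0, -0.0]
contact_force: [-0.5, -0.1, 0.3]
opening: 0.386
finger_force: 0.0
```

```bash
python3 - <<'E'
from h import *
np.set_printoptions(suppress=True,precision=4)
s=cams.read_camera("scene");w=cams.read_camera("wrist")
a=cv2.resize(s["color"][205:285,190:270,::-1],(400,400),interpolation=cv2.INTER_CUBIC)
b=cv2.resize(w["color"][150:400,200:450,::-1],(400,400))
cv2.imwrite("pics/m3.png",np.hstack([a,b]))
E
```

```text
(no output)
```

View pics/m3.png

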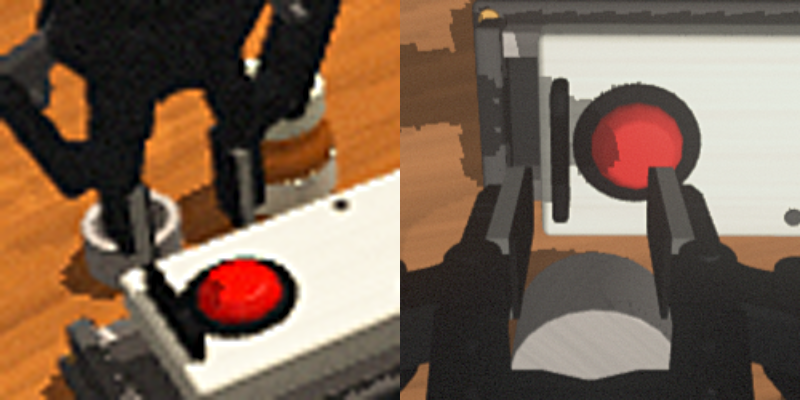

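The tips are still about 25 mm above the button in the scene half (front tip (245,222) against the button at (240,290)). In the wrist half the front tip lies over the button's near side at about (660,170). I'll carry on down.

Call:
move_arm(
  plan=[0,0,-4,0,0,0,33,0,0,-4,0,0,0,33,0,0,0,0,0,0,33,0,0,0,0,0,0,33],
)

```text
time: 5.4
eef_pos: [0.5413, -0.1951, 0.0373]
tcp_rot: [0.09, 0.996, 0.0, -0.0]
contact_force: [-0.3, 0.6, -0.3]
opening: 0.385
finger_force: 0.0
```

```bash
python3 - <<'E'
from h import *
np.set_printoptions(suppress=True,precision=4)
w,st,T=wrist();s=cams.read_camera("scene")
a=cv2.resize(s["color"][205:285,190:270,::-1],(400,400),interpolation=cv2.INTER_CUBIC)
b=cv2.resize(w["color"][150:400,200:450,::-1],(400,400))
cv2.imwrite("pics/m4.png",np.hstack([a,b]))
E
```

```text
(no output)
```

View pics/m4.png

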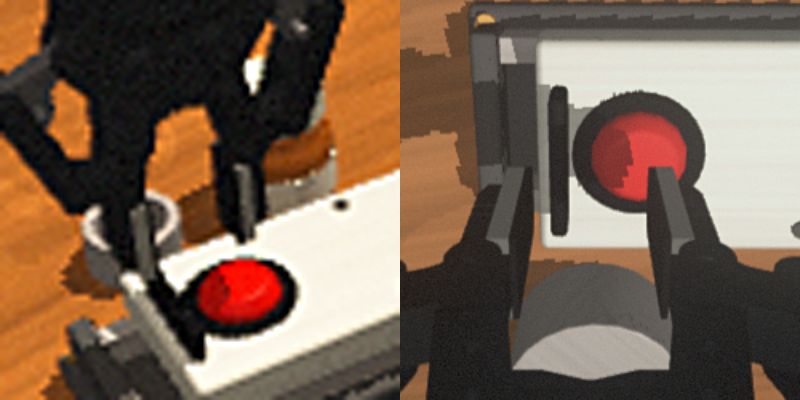

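The tips are following down as expected, with the front tip about 20 mm above the button at (247,240). From here I work by force.

Call:
move_arm(
  plan=[0,0,-4,0,0,0,33,0,0,-4,0,0,0,33,0,0,0,0,0,0,33,0,0,0,0,0,0,33],
)

```text
time: 5.9
eef_pos: [0.5413, -0.1951, 0.0293]
tcp_rot: [0.09, 0.996, 0.0, -0.0]
contact_force: [0.2, 0.3, 0.8]
opening: 0.388
finger_force: 0.0
```

Call:
move_arm(
  plan=[0,0,-2,0,0,0,33,0,0,-2,0,0,0,33,0,0,0,0,0,0,33,0,0,0,0,0,0,33],
)

```text
time: 6.3
eef_pos: [0.5414, -0.1952, 0.0256]
tcp_rot: [0.09, 0.996, 0.0, -0.0]
contact_force: [-1.1, -0.7, 0.2]
opening: 0.39
finger_force: 0.0
```

Call:
move_arm(
  plan=[0,0,-2,0,0,0,33,0,0,-2,0,0,0,33,0,0,0,0,0,0,33],
)

```text
time: 6.6
eef_pos: [0.5412, -0.1951, 0.0212]
tcp_rot: [0.09, 0.996, 0.0, -0.0]
contact_force: [0.3, 0.5, 0.2]
opening: 0.385
finger_force: 0.0
```

Call:
move_arm(
  plan=[0,0,-1.5,0,0,0,33,0,0,0,0,0,0,33,0,0,0,0,0,0,33],
)

```text
time: 6.9
eef_pos: [0.5415, -0.1952, 0.0201]
tcp_rot: [0.09, 0.996, 0.0, -0.0]
contact_force: [-0.2, -0.5, -0.6]
opening: 0.389
finger_force: 0.0
```

```bash
python3 - <<'E'
from h import *
np.set_printoptions(suppress=True,precision=4)
w,st,T=wrist();s=cams.read_camera("scene")
print(redc(s,(220,245,255,280)),redc(w,(280,150,400,330)))
g=cv2.cvtColor(s["color"],cv2.COLOR_RGB2GRAY)
for c in range(234,246):print(c,g[236:276,c][::2])
E
```

```text
(array([237.3796, 263.3869]), 137, array([230, 258]), array([245, 268])) (array([369.3596, 254.2241]), 406, array([340, 238]), array([384, 292]))
234 [ 12  35  37  14  14  10  13  14  45 148 255  46  61  61  59  51  42  16
  94 250]
235 [ 18   4   8  22  21  21  14   8   6   3 138  53  55  56  61  77  47  13
  71 251]
236 [ 15  22  16  15  22   8   8  18  12   2   0  47  58  59  55  76  54  20
  95 251]
237 [ 19  25  14  12  20  18   5   4  15  13   9  13  62  49  85  84  56  19
  77 251]
238 [ 14  19  17  20  17  97  39  36   0   4   8   6  29  50  74  75  52  14
 155 248]
239 [ 28  15  17  15  25 107  81  81  77  80  60  37  27  53 112  79  51  13
 162 247]
240 [ 18  13   8  32  16  83  89  90  89  87  87  77  86  46 110  73  48   8
 225 247]
241 [ 16  17  17  37  11  25  30  36  51  48  59  81  83  84  90  69  50   1
 255 245]
242 [ 24  20  23   4   7   4   0   1  10   9  69  94  87 117  83  69  33  19
 255 247]
243 [ 26  17  18   9  87  56  26  56   0   0 255  51  91  93  77  67  21  60
 253 246]
244 [  7  11   9 122 119 115 144 254 254 254 255   7  83  78  77  54   3 145
 249 247]
245 [ 18  20  37 130 114 118 242 252 253 252 255   0  41  83  71  27   5 255
 246 248]
```

Call:
move_arm(
  plan=[0,0,-1.5,0,0,0,33,0,0,0,0,0,0,33,0,0,0,0,0,0,33],
)

```text
time: 7.3
eef_pos: [0.5414, -0.1952, 0.0185]
tcp_rot: [0.09, 0.996, 0.0, -0.0]
contact_force: [-0.0, -0.2, 0.3]
opening: 0.387
finger_force: 0.0
```

Call:
move_arm(
  plan=[0,0,-1.5,0,0,0,33,0,0,0,0,0,0,33,0,0,0,0,0,0,33],
)

```text
time: 7.6
eef_pos: [0.5414, -0.1952, 0.0171]
tcp_rot: [0.09, 0.996, 0.0, -0.0]
contact_force: [0.7, -0.3, 0.5]
opening: 0.388
finger_force: 0.0
```

Call:
move_arm(
  plan=[0,0,-1.5,0,0,0,33,0,0,0,0,0,0,33,0,0,0,0,0,0,33],
)

```text
time: 7.9
eef_pos: [0.5417, -0.1953, 0.0159]
tcp_rot: [0.09, 0.996, -0.0, 0.0]
contact_force: [1.0, 0.1, 1.6]
opening: 0.385
finger_force: 0.7
```

Call:
move_arm(
  plan=[0,0,-1.5,0,0,0,33,0,0,0,0,0,0,33,0,0,0,0,0,0,33],
)

```text
time: 8.2
eef_pos: [0.5417, -0.1953, 0.0144]
tcp_rot: [0.09, 0.996, -0.0, 0.0]
contact_force: [0.6, 0.4, 2.2]
opening: 0.39
finger_force: 1.2
```

Call:
move_arm(
  plan=[0,0,-1.5,0,0,0,33,0,0,0,0,0,0,33,0,0,0,0,0,0,33],
)

```text
time: 8.5
eef_pos: [0.5417, -0.1953, 0.0129]
tcp_rot: [0.09, 0.996, -0.0, 0.0]
contact_force: [-0.5, 0.6, 4.3]
opening: 0.387
finger_force: 1.6
```

Contact matches the spring of the button. Pressing on to the firm stop.

Call:
move_arm(
  plan=[0,0,-1.5,0,0,0,33,0,0,-1,0,0,0,33,0,0,0,0,0,0,33],
)

```text
time: 8.8
eef_pos: [0.5417, -0.1953, 0.0103]
tcp_rot: [0.09, 0.996, -0.0, 0.0]
contact_force: [0.4, 0.5, 4.9]
opening: 0.387
finger_force: 2.3
```

Call:
move_arm(
  plan=[0,0,-0.5,0,0,0,33,0,0,0,0,0,0,33,0,0,0,0,0,0,33],
)

```text
time: 9.1
eef_pos: [0.5418, -0.1953, 0.0103]
tcp_rot: [0.09, 0.996, -0.0, 0.0]
contact_force: [-2.3, 1.2, 6.9]
opening: 0.391
finger_force: 3.3
```

Call:
move_arm(
  plan=[0,0,-1,0,0,0,33,0,0,0,0,0,0,33,0,0,0,0,0,0,33],
)

```text
time: 9.4
eef_pos: [0.5418, -0.1954, 0.0102]
tcp_rot: [0.09, 0.996, 0.0, -0.0]
contact_force: [-2.7, 1.8, 11.6]
opening: 0.386
finger_force: 5.5
```

Call:
move_arm(
  plan=[0.4,2,0,0,0,0,33,0.7,4,0,0,0,0,33,1.1,6,0,0,0,0,33,1.1,6,0,0,0,0,33,1.1,6,0,0,0,0,33,1.1,6,0,0,0,0,33],
)

```text
time: 10.0
eef_pos: [0.5472, -0.1663, 0.0102]
tcp_rot: [0.089, 0.996, -0.001, -0.0]
contact_force: [-3.5, -1.3, 9.9]
opening: 0.387
finger_force: 5.1
```

Call:
move_arm(
  plan=[1.1,6,0,0,0,0,33,1.1,6,0,0,0,0,33,1.1,6,0,0,0,0,33,1.1,6,0,0,0,0,33,1.1,6,0,0,0,0,33,1.1,6,0,0,0,0,33,1.1,6,0,0,0,0,33,1.1,6,0,0,0,0,33,1.1,6,0,0,0,0,33],
)

```text
time: 10.9
eef_pos: [0.5573, -0.1122, 0.0102]
tcp_rot: [0.089, 0.996, -0.001, 0.0]
contact_force: [-3.0, -2.1, 10.3]
opening: 0.384
finger_force: 5.2
```

Call:
move_arm(
  plan=[0.4,2,0,0,0,0,33,0.4,2,0,0,0,0,33,0,0,0,0,0,0,33],
)

```text
time: 11.2
eef_pos: [0.5581, -0.1081, 0.0102]
tcp_rot: [0.089, 0.996, -0.001, 0.0]
contact_force: [-4.5, -2.0, 10.8]
opening: 0.386
finger_force: 5.2
```

Call:
move_arm(
  plan=[0.3,1.5,0,0,0,0,33,0,0,0,0,0,0,33,0,0,0,0,0,0,33],
)

```text
time: 11.5
eef_pos: [0.5584, -0.1077, 0.0102]
tcp_rot: [0.089, 0.996, -0.002, 0.0]
contact_force: [-3.6, -4.2, 9.6]
opening: 0.388
finger_force: 5.0
```

Call:
move_arm(
  plan=[0.3,1.5,0,0,0,0,33,0,0,0,0,0,0,33,0,0,0,0,0,0,33],
)

```text
time: 11.8
eef_pos: [0.5591, -0.1065, 0.0102]
tcp_rot: [0.089, 0.996, -0.002, 0.001]
contact_force: [-3.3, -4.9, 9.3]
opening: 0.385
finger_force: 4.5
```

```bash
python3 - <<'E'
from h import *
np.set_printoptions(suppress=True,precision=4)
s=cams.read_camera("scene");t=cams.read_camera("top")
def st(c,box):
    return redc({"color":c},box)
o=cv2.imread("pics/scene0.png")[:,:,::-1]
a=st(o,(270,230,300,252));b=st(s["color"],(300,205,345,240));print(a,b)
d=plane(s,*b[0],.068)-plane(s,*a[0],.068);print(d,np.linalg.norm(d))
# deck corner/near-edge: bright pixels seen from scene on the camera-side long edge, furthest to the right
for n,c in(("0",o),("1",s["color"])):
    m=(c.astype(int).min(2)>225);p=np.argwhere(m[215:290,200:360])[:,::-1]+[200,215];i=np.argmax(p@[.87,-.5]);print(n,p[p[:,0].argmax()],p[i])
E
```

```text
(array([281.5625, 239.375 ]), 16, array([279, 238]), array([284, 241])) (array([316.8421, 226.7895]), 19, array([315, 224]), array([319, 230]))
[0.0187 0.0837 0.    ] 0.08572718351950145
0 [334 273] [309 215]
1 [341 268] [338 234]
```

Call:
move_arm(
  plan=[0.3,1.5,0,0,0,0,33,0,0,0,0,0,0,33,0,0,0,0,0,0,33],
)

```text
time: 12.2
eef_pos: [0.5596, -0.1053, 0.0102]
tcp_rot: [0.089, 0.996, -0.002, 0.001]
contact_force: [-2.0, -5.6, 9.3]
opening: 0.388
finger_force: 5.2
```

Call:
move_arm(
  plan=[0.3,1.5,0,0,0,0,33,0,0,0,0,0,0,33,0,0,0,0,0,0,33],
)

```text
time: 12.5
eef_pos: [0.5596, -0.1053, 0.0103]
tcp_rot: [0.089, 0.996, -0.004, 0.001]
contact_force: [-3.8, -9.5, 9.2]
opening: 0.389
finger_force: 7.9
```

Call:
move_arm(
  plan=[0,0,2,0,0,0,33,0,0,2,0,0,0,33,0,0,2,0,0,0,33,0,0,2,0,0,0,33,0,0,2,0,0,0,33,-0.3,-1.5,0,0,0,0,33,-0.3,-1.5,0,0,0,0,33,0,0,0,0,0,0,33],
)

```text
time: 13.3
eef_pos: [0.5573, -0.1047, 0.0175]
tcp_rot: [0.09, 0.996, -0.0, -0.001]
contact_force: [-1.4, -4.0, -2.7]
opening: 0.385
finger_force: 2.0
```

Call:
move_arm(
  plan=[-0.3,-1.5,0,0,0,0,33,0,0,0,0,0,0,33,0,0,0,0,0,0,33],
)

```text
time: 13.6
eef_pos: [0.5581, -0.1052, 0.0188]
tcp_rot: [0.09, 0.996, 0.0, 0.0]
contact_force: [0.2, -0.0, 0.3]
opening: 0.386
finger_force: 0.0
```

Free of contact. I back off a touch more, then lift straight up and clear.

Call:
move_arm(
  plan=[-0.3,-1.7,0,0,0,0,33,0,0,3,0,0,0,33,0,0,8,0,0,0,33,0,0,15,0,0,0,33,0,0,30,0,0,0,33,0,0,40,0,0,0,33,0,-20,40,0,0,0,33,0,-40,25,0,0,0,33,0,-45,10,0,0,0,33,0,-45,0,0,0,0,33,0,-20,0,0,0,0,33,0,0,0,0,0,0,33],
)

```text
time: 14.8
eef_pos: [0.5574, -0.2799, 0.1906]
tcp_rot: [0.092, 0.996, -0.0, 0.0]
contact_force: [0.4, -0.2, -0.6]
opening: 0.387
finger_force: 0.0
```

```bash
python3 - <<'E'
from h import *
np.set_printoptions(suppress=True,precision=4)
st=ctrl.get_state();print(st["time"],st["eef_pos"],st["contact_force"])
s=cams.read_camera("scene");t=cams.read_camera("top")
o=cv2.imread("pics/scene0.png")[:,:,::-1];ot=cv2.imread("pics/top0.png")[:,:,::-1]
b0=redc({"color":o},(215,245,265,285));b=redc(s,(240,225,300,275));print(b0,b)
d=plane(s,*b[0],.052)-plane(s,*b0[0],.052);print("scene shift",d,np.linalg.norm(d))
b0=redc({"color":ot},(398,200,430,232));b=redc(t,(345,185,395,225));print(b0,b)
d=plane(t,*b[0],.052)-plane(t,*b0[0],.052);print("top shift",d,np.linalg.norm(d))
# unexpected change elsewhere: bystander regions in the top view
df=np.abs(t["color"].astype(int)-ot.astype(int)).max(2)
for n,(x,y) in dict(gauge=(409,266),jar=(374,262),block=(432,163),graver=(375,155),loupe=(378,128),tweez=(305,248)).items():
    print(n,(df[y-14:y+14,x-18:x+18]>40).mean())
E
```

```text
14.8 [ 0.5574 -0.2799  0.1906] [ 0.3938 -0.195  -0.5907]
(array([237.4737, 262.6513]), 152, array([230, 257]), array([245, 268])) (array([276.6861, 247.2263]), 137, array([270, 242]), array([284, 252]))
scene shift [0.0162 0.0862 0.    ] 0.08772484094154635
(array([415.768 , 216.3814]), 194, array([408, 209]), array([423, 224])) (array([370.7105, 206.9211]), 190, array([363, 200]), array([378, 214]))
top shift [0.016  0.0868 0.    ] 0.08825472853776405
gauge 0.0
jar 0.0
block 0.0
graver 0.0
loupe 0.0
tweez 0.0
```

```bash
python3 -c "
from plant import order;print(order.sign_off())"
```

```text
the job is handed in; nothing more can be done
None
```

The carriage was pushed with the button held down until it came up hard against the end stop. The button sprang up again, and the cameras put the button's travel at about 88 mm plus up to 1.5 mm starting offset, which fits the end notch's 2 mm of play. No bystander moved in the top view, the hand is clear, and the job is handed in at about 15 s; the hand-in returned no verdict.

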